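Open up the tea-box rack

TASK

Make room in the tea-box rack on the counter: press the red release pad on the sliding jaw fully down, so that the ratchet lets go, then push the teal jaw back along its rail, away from the tea boxes, until its black carriage is up against the yellow stop. Nothing needs gripping or lifting: leave the tea boxes and the other things standing where they are, and finish with the robot clear of everything.

Things in the scene. Friction and masses are not known exactly. Their poses are not given: they have to be found in the camera images.
- release_top (a point): Centre of the top of the red release pad (38 mm across the rail, 36 mm along it) on the jaw's black carriage. 60 mm above the counter when up, 52 mm when fully down; the carriage around it is 48 mm high. It moves straight down, takes about 5 N, stays down once pressed, and rides with the jaw. Axes of this and all other points: as for the rack.
- release (a joint): How far the red release pad is pressed: 0 = up (ratchet locked), 0.008 m = fully down. From about 0.005 m on the ratchet lets go and the jaw slides freely.
- jaw_push (a point): A point on the teal jaw plate's face that looks at the tea boxes (-y side), 75 mm above the counter: push here in +y. The upright plate is 8 mm thick, its top 94 mm above the counter, and it reaches 52 mm to -x and 55 mm to +x of this point; nearer the carriage it is only 48 mm high. The tea boxes' tops are 56 mm above the counter, so a fingertip has room over them.
- jaw (a joint): Position of the sliding jaw along its rail, in m, growing as it is pushed back away from the tea boxes (+y of the points). While the release is up a ratchet stops it from going back (after at most 10 mm of slack); once the release is down it slides with about 3 N of drag and stays where it is left.
- jaw_back (a point): Centre of the back (+y) end of the jaw's black carriage, 30 mm above the counter: the face that must meet the yellow stop. It lies 79 mm to +y and 85 mm to -x of jaw_push. The carriage (60 mm wide, 70 mm long) lies between the teal plate and this face.
- stop_face (a point): Centre of the face of the yellow stop that looks at the carriage, 30 mm above the counter. The stop is fixed on the rail, 52 mm wide, 16 mm along the rail, 48 mm high with a 10 mm black knob on top. The jaw is home when jaw_back touches this face.
- rack: The fixed rack: plywood tray 200 x 430 mm, 6 mm thick; origin at the centre of its underside. Axes: y along the rail in the push-back direction (from tea boxes to yellow stop), z up, x across, from the rail side to the far side. The rail (top 32 mm high) lies at x = -65 mm; an end plate 91 mm high at y = -203 mm; tea boxes between it and the jaw, at x from -40 to 60 mm.
- teabox0: Tea box (green), 85 x 42 x 50 mm high, loose on the rack's tray; origin at the centre of its underside. To be left alone.
- teabox1: Tea box (dark red), same size, origin as teabox0. To be left alone.
- teabox2: Tea box (ochre), same size, origin as teabox0. To be left alone.
- mug: White mug, 80 mm wide with a handle, 92 mm high, origin at the centre of its underside. To be left alone.
- jar: Amber jar with a steel cap, 68 mm wide, 110 mm high, origin at the centre of its underside. To be left alone.
- bowl: Blue bowl, 130 mm wide, 55 mm high, origin at the centre of its underside. To be left alone.
- soap: Green soap bottle with a red cap, 60 mm wide, 190 mm high, origin at the centre of its underside. To be left alone.

How it is judged:
By the outcome, as a careful person would: the job done as asked, in the order asked, and still so for the second after the job is handed in, with the robot touching nothing.
It also fails if it takes over 40 s, if anything falls off the work surface, if the arm or the gripper's body presses on something with over 40 N, if the wrist force passes 120 N, or if a joint passes its speed limit or range.

ROBOT

A 7-joint arm with a two-finger parallel gripper is mounted at the origin on the work surface. World frame = base frame: x ahead of the robot, y to its left, z up, the work surface at z = 0. Lengths are in mm, angles in degrees, forces in N, time in s.
With the tool pointing down it reaches from about 400 to 900 mm from the base axis. Payload 5.5 kg.
Tool frame: the origin (TCP) lies on the centre line of the jaws, within the pads' length; the fingertips stand 8 mm ahead of it and the grasp point (between the pads) lies 11 mm behind it (ctrl.nose_length is the distance from the TCP to the fingertips, in mm); x points along the fingers, z is the direction in which the jaws open and shut, and the axes are right-handed (so a half turn about x gives the same grasp; the last joint's range is limited). The gripper opens to 85 mm and grips with 20 to 120 N. Pads are 22 mm wide; open, the fingers measure 114 mm over their backs; the gripper's body (76 mm by 85 mm) begins 54 mm behind the grasp point. The pads swing forward as they close: fully open they stand 13 mm farther back than shut.
Start: joints at [88.075, 28.699, -24.465, 88.831, 12.651, 65.22, -12.049], TCP at [190.133, -621.57, 239.31] pointing down, gripper open.
Joint ranges: [-164.97, 164.97], [-17.58, 116.51], [-87.97, 89.64], [11.32, 138.91], [-80.73, 260.73], [10.89, 115.49], [-147.41, 147.41]. Speed limits (degrees/s): [147.25, 147.25, 180, 180, 180, 180, 180].

INTERFACE

Orientations are given as a 3x3 rotation matrix whose columns are the frame's x, y, z axes.
In Python, from plant import ctrl gives the robot as it stands.
- The arm moves only by the tool apply_moves, never from a script. Its arguments are lists of equal length, an entry for each row: "xyz": the shift along the tool's x, y, z in mm, a list of three; "dr": the turn, a rotation vector about the tool's x, y, z in rad, a list of three; "gripper": the closure, from -1 (fully open) to 1 (shut). A call has 1 to 8 rows; each row is the pose to reach, as a shift and turn from the pose measured when the call began, along the tool's axes at that moment; what a row does not reach only later rows make up. A row lasts 1/10 s, in which the tool goes at most 50 mm and 8.59 degrees, less where a joint would pass 70% of its speed; a pose out of reach is approached as far as the arm can. A call with a gripper value outside its range is refused whole. The fingers move at their own pace and stop on an object; "grip_force" is the grip in N (left out, the last holds). Time passes only in rows, so rows that repeat a pose let the fingers close. It gives the time, the measured TCP pose, the force and the opening at its end, in the units of the state.
- ctrl.get_obs(): the state, without advancing time (a new reading comes with each control period).
- ctrl.snapshot(name): name is "scene" or "top" or "wrist"; returns (picture, depth): 400x640x3 uint8, red, green, blue; 400x640 float32, mm along the optical axis (not along the pixel's ray), 0 where there is no reading.
- ctrl.camera_model(name): a dict with "intrinsics" (3x3 intrinsics, pixels), "k1" (the pictures are not rectified: a ray, as slopes to the right and down, at radius r is drawn at 1 + k1 r^2 times it, then the intrinsics apply), "R" (3x3) and "t" (3): a world point X has camera coordinates R X + t. Camera axes: x right, y down, z forward; pixel columns grow to the right and rows downward; lengths in mm; the calibration is good to about 2 mm. A picture is of the moment at which its call begins: read the wrist's pose just before it. camera_model takes no time and is no camera call; for the wrist camera it gives the pose at the moment of the call.
- ctrl.finish_job(): hands the job in, once; it reports no verdict.
Trained networks look in the newest picture that a camera, given by its name, has taken for a name from the list of things; names that differ only in an ending like _2 or _b are one class to them, and where a whole thing is asked for, a point or a joint stands for the part that bears it (a point fixed in the world has none). Each returns a list of dicts, best first, with "confidence" (0 to 1); they miss things now and then, are a little off and sometimes report something else, mostly with a low value. They report only what shows in the picture. A call takes as long as a camera call.
- ctrl.search_frame(target, camera): "bbox" ([left, top, width, height] in pixels, round what is visible of it).
The state is a dict: "time_s": time; "q": joint angles; "joint_vel": joint speeds; "tau": joint torques, N m; "ee_pos": TCP position; "tool_rot": TCP orientation; "wrist_force": force on the tool from outside, world axes, zero at the start; "torque": the same for the moment, N m; "opening": opening from 0.0 (shut) to 1.0 (fully open).
Only numpy, scipy, OpenCV 4.12 (cv2) and the standard library are available. Lean on these libraries where they do the work, as an engineer would, in place of code of your own. Each camera call takes 0.05 s, during which the arm holds its last target.

## Working session

There is one attempt and no reset: what is moved stays moved. The work goes in short steps, Python scripts to look and compute and a tool call to move; the robot and the scene stay as the last step left them, time stands still between calls to the robot, and variables do not carry over. Pictures are saved under pics/ and viewed, and the job is handed in when it is done.

Besides the shell and the picture viewer there is one more tool, called after "Request:" by a JSON object that holds its "fn" and its "kwargs", one argument or row to a line. apply_moves: Moves the arm, as the interface text tells. Its arguments: {"type":"object","properties":{"xyz":{"type":"array"},"dr":{"type":"array"},"gripper":{"type":"array"},"grip_force":{"type":"number"}},"required":["xyz","dr","gripper"]}

```bash
ls; mkdir -p pics
python3 - <<'E'
from plant import ctrl
import cv2,numpy as np
o=ctrl.get_obs()
for k,v in o.items(): print(k,np.round(v,3).tolist())
for n in ("scene","top"):
    p,d=ctrl.snapshot(n)
    cv2.imwrite(f"pics/{n}0.png",p[:,:,::-1]); np.save(f"pics/{n}0.npy",d)
    m=ctrl.camera_model(n); print(n,{k:np.round(v,3).tolist() for k,v in m.items()})
print(ctrl.nose_length)
E
```

```text
pics
time_s 0.0
q [88.075, 28.754, -24.453, 88.89, 12.651, 65.22, -12.048]
joint_vel [-0.022, -0.015, 0.039, -0.013, -0.008, 0.064, -0.022]
tau [-0.0, -56.952, -5.816, -28.094, 0.011, 0.012, 0.0]
ee_pos [189.851, -620.958, 238.263]
tool_rot [[-0.001, 0.956, 0.293], [0.002, 0.293, -0.956], [-1.0, 0.0, -0.002]]
wrist_force [0.593, -0.061, 0.559]
torque [0.034, -0.004, -0.005]
opening 1.002
scene {'intrinsics': [[409.116, 0.0, 317.46], [0.0, 409.116, 197.055], [0.0, 0.0, 1.0]], 'k1': 0.035, 'R': [[-0.823, 0.568, 0.004], [0.376, 0.55, -0.746], [-0.426, -0.612, -0.666]], 't': [420.673, -140.252, 1275.614]}
top {'intrinsics': [[398.182, 0.0, 325.876], [0.0, 398.182, 193.61], [0.0, 0.0, 1.0]], 'k1': -0.096, 'R': [[-0.012, -1.0, 0.013], [-0.993, 0.011, -0.116], [0.116, -0.015, -0.993]], 't': [-1.215, 500.793, 1077.027]}
8.0
```

View pics/scene0.png

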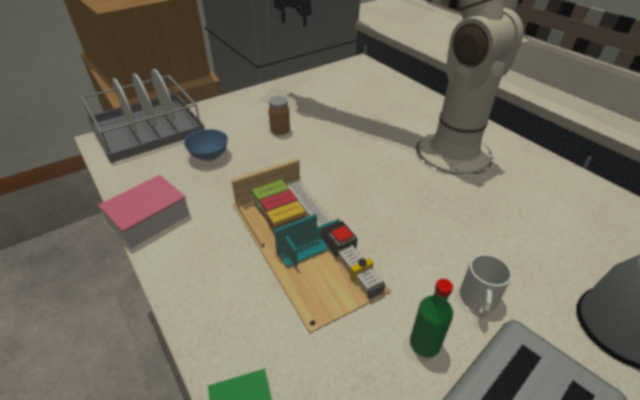

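View pics/top0.png

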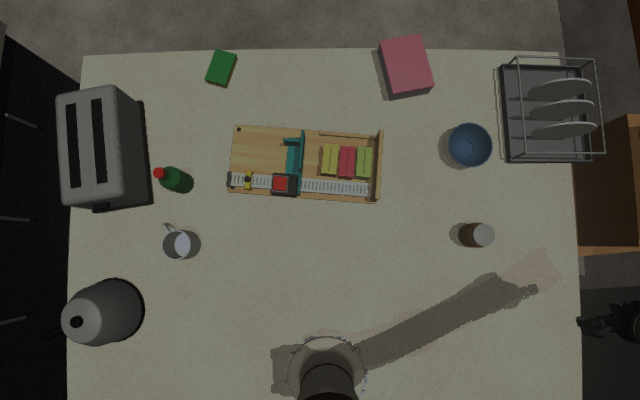

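The scene view shows the red pad at about (342,233), the yellow stop at (361,265) and the teal plate at (297,240). In the top view the pad is at (280,184), the stop at (248,181) and the teal plate at about (301,160). The rail runs leftward in that image, which is world +y. Next I'll measure the points.

```bash
cat > h.py <<'E'
from plant import ctrl
import cv2,numpy as np
def rays(n,uv,m=None):
    m=m or ctrl.camera_model(n); K=np.array(m["intrinsics"]);k=m["k1"]
    uv=np.atleast_2d(np.float64(uv))
    p=cv2.undistortPoints(uv.reshape(-1,1,2),K,np.array([k,0,0,0.])).reshape(-1,2)
    R=np.array(m["R"]);t=np.array(m["t"])
    return np.c_[p,np.ones(len(p))],R,t
def bydepth(n,uv,d,m=None):
    r,R,t=rays(n,uv,m); return (r*np.reshape(d,(-1,1))-t)@R
def byplane(n,uv,z,m=None):
    r,R,t=rays(n,uv,m); C=-R.T@t; D=r@R; s=(z-C[2])/D[:,2]; return C+D*s[:,None]
def project(n,X,m=None):
    m=m or ctrl.camera_model(n);X=np.atleast_2d(X)@np.array(m["R"]).T+np.array(m["t"])
    s=X[:,:2]/X[:,2:];s=s*(1+m["k1"]*(s**2).sum(1,keepdims=True));K=np.array(m["intrinsics"])
    return s*[K[0,0],K[1,1]]+K[:2,2]
E
python3 - <<'E'
from h import *
for n in ("top","scene"):
    p=cv2.imread(f"pics/{n}0.png"); d=np.load(f"pics/{n}0.npy")
    for t in ("release_top","jaw_push","stop_face","rack"):
        for r in ctrl.search_frame(t,n)[:2]: print(n,t,np.round(r["confidence"],2),np.round(r["bbox"],1).tolist())
    hsv=cv2.cvtColor(p,cv2.COLOR_BGR2HSV).astype(int); h,s,v=hsv[...,0],hsv[...,1],hsv[...,2]
    v0,u0=np.mgrid[:400,:640]
    reg=(u0>222)&(u0<395)&(v0>115)&(v0<335)
    for c,mk,z in (("red",((h<6)|(h>174))&(s>180)&(v>110)&(u0<(296 if n=="top" else 999))&(u0>(222 if n=="top" else 325)),60),
                 ("yellow",(h>22)&(h<32)&(s>200)&(v>90)&(u0<(260 if n=="top" else 400))&(u0>(230 if n=="top" else 340)),48),
                 ("teal",(h>80)&(h<100)&(s>120),94)):
        mk=mk&reg
        q=np.c_[u0[mk],v0[mk]]; 
        if len(q)==0: print(c,"none");continue
        X=bydepth(n,q,d[mk]); X=X[d[mk]>0]
        print(n,c,len(q),q.min(0),q.max(0),q.mean(0).round(1),"byplane",byplane(n,q.mean(0),z).round(1), "depth med",np.median(X,0).round(1),"5%",np.percentile(X,3,0).round(0),np.percentile(X,97,0).round(0))
        if c!="yellow":
            T=X[X[:,2]>(85 if c=="teal" else 52)]
            if len(T): print("  top part",len(T),T.mean(0).round(1),T.min(0).round(),T.max(0).round())
p=cv2.imread("pics/top0.png")[110:215,215:400]; cv2.imwrite("pics/topz.png",cv2.resize(p,None,fx=4,fy=4,interpolation=cv2.INTER_CUBIC))
p=cv2.imread("pics/scene0.png")[155:335,225:395]; cv2.imwrite("pics/scenez.png",cv2.resize(p,None,fx=3.3,fy=3.3,interpolation=cv2.INTER_CUBIC))
E
```

```text
top release_top 0.47 [272.6, 176.7, 14.2, 11.8]
top jaw_push 0.84 [269.9, 128.7, 35.4, 70.8]
top stop_face 0.5 [274.8, 174.3, 11.6, 17.2]
top rack 0.77 [225.7, 123.5, 160.4, 83.8]
top red 97 [274 177] [285 189] [278.8 182. ] byplane [[530.1 120.7  60. ]] depth med [530.7 122.5  58.7] 5% [512. 104.  55.] [542. 134.  62.]
  top part 97 [530.3 120.8  58.7] [511. 104.  54.] [545. 134.  64.]
yellow none
top teal 367 [284 131] [303 193] [294.  158.6] byplane [[587.1  77.1  94. ]] depth med [600.2  85.1  17.5] 5% [518.  56.  12.] [648. 102.  94.]
  top part 85 [608.9  60.1  91.9] [562.  53.  88.] [663.  67.  98.]
scene release_top 0.57 [330.6, 226.7, 20.6, 15.9]
scene jaw_push 0.8 [277.0, 215.3, 79.6, 54.0]
scene stop_face 0.53 [350.2, 259.3, 23.3, 22.5]
scene rack 0.88 [231.6, 160.9, 156.0, 170.2]
scene red 174 [333 227] [351 240] [341.8 233.3] byplane [[529.9 124.5  60. ]] depth med [528.9 123.9  59. ] 5% [512. 108.  56.] [546. 139.  61.]
  top part 171 [529.2 123.8  58.9] [511. 106.  55.] [547. 142.  62.]
scene yellow 76 [352 260] [371 271] [360.8 265.9] byplane [[546.6 215.1  48. ]] depth med [551.3 215.3  47. ] 5% [521. 207.  44.] [567. 221.  50.]
scene teal 529 [275 216] [336 264] [304.2 244.7] byplane [[635.5 130.5  94. ]] depth med [606.7  88.3  15.8] 5% [556.  60.  13.] [659. 108.  94.]
  top part 82 [620.2  62.9  92.5] [569.  56.  90.] [664.  69.  95.]
```

View pics/topz.png

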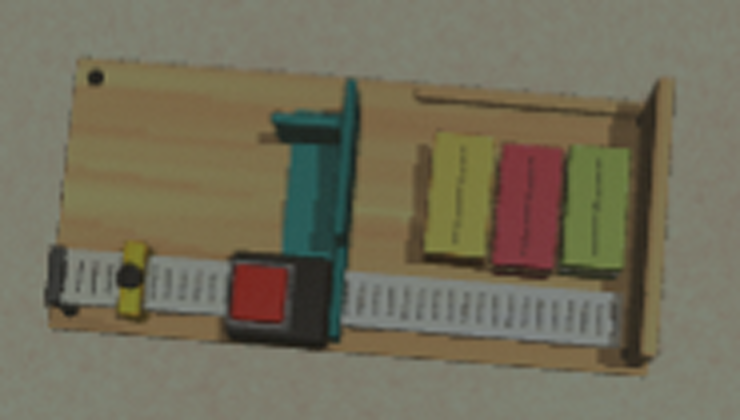

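View pics/scenez.png

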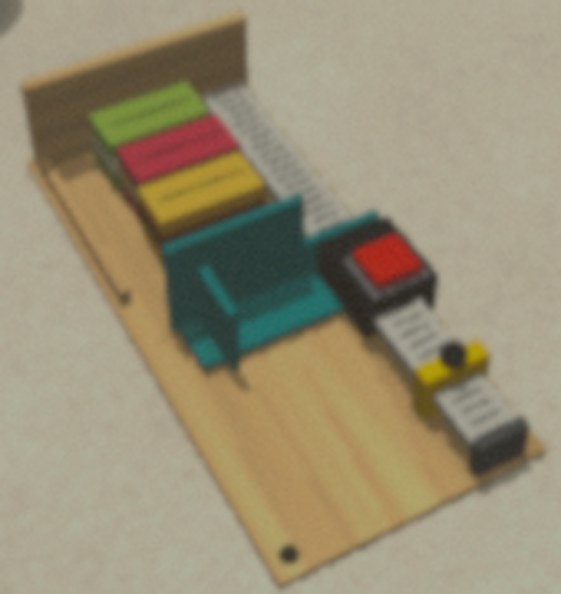

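Run:
```python
from h import *
T=lambda a:np.array(a)/4+[215,110]-.4
S=lambda a:np.array(a)/3.3+[225,155]-.35
def rep(n,name,uv,z):
    X=byplane(n,uv,z); print(n,name,X[:,:2].round(1).tolist())
    return X
a=rep("top","tray corners BL far, BL rail, front rail",T([[78,60],[48,328],[645,374]]),6)
b=rep("scene","tray corners far-back, rail-back, far-front",S([[283,585],[545,452],[30,165]]),6)
d=a[1]-a[2]; print("yaw top",np.degrees(np.arctan2(d[0],d[1])), np.linalg.norm(d))
d=b[0]-b[2]; print("yaw scene",np.degrees(np.arctan2(d[0],d[1])),np.linalg.norm(d))
rep("top","pad corners",T([[233,264],[286,264],[284,321],[233,320]]),60)
rep("scene","pad corners",S([[352,259],[394,233],[427,262],[380,287]]),60)
rep("top","teal top -y edge: far, near(tall end)",T([[356,80],[347,235]]),94)
rep("scene","teal top: far, near",S([[168,248],[301,198]]),94)
rep("top","stop top corners",T([[122,242],[147,244],[143,318],[118,316]]),48)
rep("scene","stop top: ",S([[417,380],[482,345],[488,356],[425,386]]),48)
rep("top","carriage corners back rail-side, back far-side",T([[226,338],[230,255]]),48)
rep("top","boxes ochre corners",T([[438,132],[496,136],[488,260],[425,256]]),56)
```

```text
top tray corners BL far, BL rail, front rail [[708.4, 257.3], [512.2, 275.1], [474.8, -148.8]]
scene tray corners far-back, rail-back, far-front [[708.8, 262.0], [515.5, 279.8], [670.6, -158.6]]
yaw top 5.041889531814617 425.55977698505285
yaw scene 5.188389949221714 422.3994572169784
top pad corners [[547.9, 136.8], [547.5, 100.8], [508.5, 102.2], [509.6, 136.7]]
scene pad corners [[549.3, 110.6], [510.1, 107.1], [508.2, 142.1], [548.9, 142.3]]
top teal top -y edge: far, near(tall end) [[665.8, 51.4], [560.8, 57.8]]
scene teal top: far, near [[663.5, 59.0], [564.0, 69.7]]
top stop top corners [[566.1, 214.9], [564.5, 197.6], [513.2, 199.8], [514.7, 217.0]]
scene stop top:  [[570.5, 211.4], [517.2, 212.9], [519.9, 222.2], [569.2, 218.1]]
top carriage corners back rail-side, back far-side [[498.8, 142.9], [556.1, 140.4]]
top boxes ochre corners [[639.1, -3.4], [636.0, -43.3], [549.5, -36.4], [552.7, 6.5]]
```

Two cameras agree on a rack yaw of about 5°. The pad is at (529,122), the jaw plate face is near y 57, and the stop is about 57 mm behind the carriage. These sizes match the ones given. I'll move over in a wide arc, watching the joints.

Request:
{"fn": "apply_moves", "kwargs": {
  "xyz": [
    [0, 41, -23],
    [0, 82, -46],
    [0, 123, -69],
    [0, 164, -92],
    [0, 205, -115],
    [0, 246, -138],
    [0, 287, -160],
    [0, 328, -183]
  ],
  "dr": [
    [-0.07, 0, 0],
    [-0.14, 0, 0],
    [-0.21, 0, 0],
    [-0.28, 0, 0],
    [-0.35, 0, 0],
    [-0.42, 0, 0],
    [-0.49, 0, 0],
    [-0.56, 0, 0]
  ],
  "gripper": [1, 1, 1, 1, 1, 1, 1, 1]
}}

```text
time_s: 1.3
ee_pos: [451.4, -349.4, 239.7]
tool_rot: [[0.0, 0.653, 0.757], [-0.001, 0.757, -0.653], [-1.0, -0.0, 0.001]]
wrist_force: [0.5, -0.4, -0.4]
opening: 0.0
```

```bash
cat > s.py <<'E'
from h import *
import sys
o=ctrl.get_obs()
for k in ("time_s","q","ee_pos","tool_rot","wrist_force","opening"): print(k,np.round(o[k],3).tolist())
yw=np.radians(5.1); Y=np.array([np.sin(yw),np.cos(yw),0]); X=np.array([np.cos(yw),-np.sin(yw),0])
Rt=np.c_[[0,0,-1.],Y,X]; R=np.array(o["tool_rot"])
if len(sys.argv)>1:
    tgt=np.array([float(a) for a in sys.argv[1:4]])
    print("shift",(R.T@(tgt-o["ee_pos"])).round(1),"dr",cv2.Rodrigues(R.T@Rt)[0].ravel().round(3))
E
python3 s.py 520 105 130
```

```text
time_s 1.3
q [65.248, 22.967, -38.403, 100.204, 15.919, 62.309, -19.183]
ee_pos [451.354, -349.444, 239.691]
tool_rot [[0.0, 0.653, 0.757], [-0.001, 0.757, -0.653], [-1.0, -0.0, 0.001]]
wrist_force [0.525, -0.419, -0.389]
opening 0.0
shift [ 109.3  389.  -244.9] dr [-0.623  0.001  0.001]
```

Request:
{"fn": "apply_moves", "kwargs": {
  "xyz": [
    [0, 41, -25],
    [0, 82, -50],
    [5, 123, -75],
    [10, 164, -100],
    [15, 205, -125],
    [20, 245, -150],
    [25, 286, -175],
    [30, 326, -199]
  ],
  "dr": [
    [-0.078, 0, 0],
    [-0.156, 0, 0],
    [-0.234, 0, 0],
    [-0.312, 0, 0],
    [-0.39, 0, 0],
    [-0.468, 0, 0],
    [-0.546, 0, 0],
    [-0.623, 0, 0]
  ],
  "gripper": [1, 1, 1, 1, 1, 1, 1, 1]
}}

```text
time_s: 2.1
ee_pos: [513.8, 29.1, 209.7]
tool_rot: [[0.002, 0.086, 0.996], [-0.001, 0.996, -0.086], [-1.0, -0.001, 0.002]]
wrist_force: [0.9, -0.5, 0.2]
opening: -0.0
```

```bash
python3 s.py 529 122 130
```

```text
time_s 2.1
q [36.797, 22.86, -52.656, 109.301, 21.44, 58.153, -30.173]
ee_pos [513.753, 29.112, 209.665]
tool_rot [[0.002, 0.086, 0.996], [-0.001, 0.996, -0.086], [-1.0, -0.001, 0.002]]
wrist_force [0.875, -0.508, 0.188]
opening -0.0
shift [79.6 94.   7.1] dr [0.003 0.002 0.001]
```

Run:
```python
from h import *
m=ctrl.camera_model("wrist")
p,d=ctrl.snapshot("wrist"); cv2.imwrite("pics/w1.png",p[:,:,::-1]); np.save("pics/w1.npy",d)
import pickle; pickle.dump(m,open("pics/w1.pkl","wb"))
```

```text
(no output)
```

View pics/w1.png

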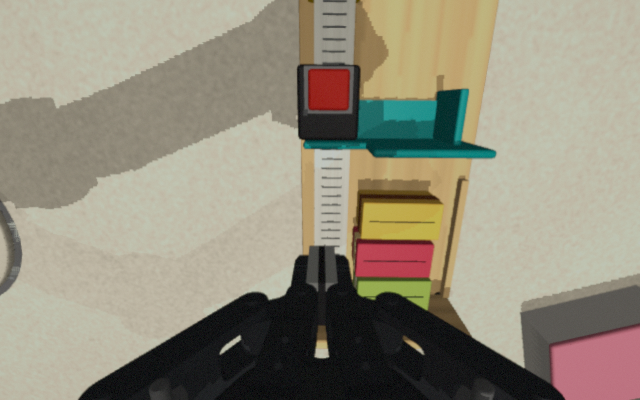

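The wrist view shows the pad at about (308–350, 68–111), the tall plate's top from (370,150) to (494,153), and the boxes standing in the lower middle.

Run:
```python
from h import *
import pickle
m=pickle.load(open("pics/w1.pkl","rb")); p=cv2.imread("pics/w1.png"); d=np.load("pics/w1.npy")
hsv=cv2.cvtColor(p,cv2.COLOR_BGR2HSV).astype(int);h,s,v=hsv[...,0],hsv[...,1],hsv[...,2]
V,U=np.mgrid[:400,:640]
for c,mk in (("red",((h<6)|(h>174))&(s>150)&(V<115)&(U>300)&(U<360)),("teal",(h>80)&(h<100)&(s>120)&(U>290)&(U<500)&(V<165)),("ochre",(h>18)&(h<30)&(s>130)&(V>190)&(V<245)&(U>355)&(U<445))):
    q=np.c_[U[mk],V[mk]]; X=bydepth("wrist",q,d[mk],m)
    if c=="teal": X=X[(X[:,2]>88)]
    if c=="ochre": X=X[X[:,2]>50]
    print(c,len(X),X.mean(0).round(1),np.percentile(X,2,0).round(1),np.percentile(X,98,0).round(1))
    if c=="red": print(byplane("wrist",q.mean(0),60,m))
```

```text
red 1674 [528.2 122.4  60.5] [510.3 105.5  57.5] [546.1 138.9  61.7]
[[528.25854804 122.56022659  60.        ]]
teal 1117 [611.8  64.   97.4] [562.   56.1  89.2] [663.2  70.5  95.5]
ochre 3032 [595.1 -12.8  57.2] [554.5 -35.8  52.2] [636.2   8.2  57.3]
```

Request:
{"fn": "apply_moves", "kwargs": {
  "xyz": [
    [0, 47, 3],
    [20, 94, 6],
    [60, 94, 6],
    [100, 94, 6],
    [120, 94, 6],
    [120, 94, 6]
  ],
  "dr": [
    [0, 0, 0],
    [0, 0, 0],
    [0, 0, 0],
    [0, 0, 0],
    [0, 0, 0],
    [0, 0, 0]
  ],
  "gripper": [1, 1, 1, 1, 1, 1]
}}

```text
time_s: 2.75
ee_pos: [524.7, 132.4, 87.6]
tool_rot: [[-0.002, 0.071, 0.997], [0.004, 0.997, -0.071], [-1.0, 0.004, -0.003]]
wrist_force: [0.1, 1.0, 0.2]
opening: -0.001
```

```bash
python3 s.py 528.5 122.5 60
```

```text
time_s 2.75
q [18.346, 35.488, -45.218, 110.532, 33.287, 47.978, -48.868]
ee_pos [524.702, 132.361, 87.605]
tool_rot [[-0.002, 0.071, 0.997], [0.004, 0.997, -0.071], [-1.0, 0.004, -0.003]]
wrist_force [0.12, 1.016, 0.185]
opening -0.001
shift [27.6 -9.7  4.6] dr [ 0.017 -0.003 -0.004]
```

Request:
{"fn": "apply_moves", "kwargs": {
  "xyz": [
    [0, -10, 4.5],
    [5, -10, 4.5],
    [10, -10, 4.5],
    [10, -10, 4.5]
  ],
  "dr": [
    [0.015, 0, 0],
    [0.015, 0, 0],
    [0.015, 0, 0],
    [0.015, 0, 0]
  ],
  "gripper": [1, 1, 1, 1]
}}

```text
time_s: 3.15
ee_pos: [528.7, 121.6, 77.8]
tool_rot: [[-0.002, 0.087, 0.996], [0.004, 0.996, -0.087], [-1.0, 0.004, -0.002]]
wrist_force: [-0.1, 0.1, 0.5]
opening: -0.001
```

```bash
python3 s.py 528.5 122.5 60
```

```text
time_s 3.15
q [18.79, 36.31, -44.288, 110.603, 34.017, 47.045, -49.103]
ee_pos [528.715, 121.626, 77.773]
tool_rot [[-0.002, 0.087, 0.996], [0.004, 0.996, -0.087], [-1.0, 0.004, -0.002]]
wrist_force [-0.116, 0.143, 0.469]
opening -0.001
shift [17.8  0.8 -0.3] dr [ 0.001 -0.002 -0.004]
```

Centred over the pad. Pressing down slowly.

Request:
{"fn": "apply_moves", "kwargs": {
  "xyz": [
    [4, 0.5, 0],
    [8, 0.5, 0],
    [11, 0.5, 0],
    [13, 0.5, 0],
    [15, 0.5, 0],
    [16, 0.5, 0],
    [17, 0.5, 0],
    [17, 0.5, 0]
  ],
  "dr": [
    [0, 0, 0],
    [0, 0, 0],
    [0, 0, 0],
    [0, 0, 0],
    [0, 0, 0],
    [0, 0, 0],
    [0, 0, 0],
    [0, 0, 0]
  ],
  "gripper": [1, 1, 1, 1, 1, 1, 1, 1]
}}

```text
time_s: 3.95
ee_pos: [528.8, 122.3, 60.8]
tool_rot: [[-0.002, 0.087, 0.996], [0.004, 0.996, -0.087], [-1.0, 0.004, -0.002]]
wrist_force: [-0.3, -0.5, 3.4]
opening: -0.003
```

Request:
{"fn": "apply_moves", "kwargs": {
  "xyz": [
    [1, 0, 0],
    [2, 0, 0],
    [3, 0, 0],
    [3, 0, 0]
  ],
  "dr": [
    [0, 0, 0],
    [0, 0, 0],
    [0, 0, 0],
    [0, 0, 0]
  ],
  "gripper": [1, 1, 1, 1]
}}

```text
time_s: 4.35
ee_pos: [528.8, 122.8, 59.2]
tool_rot: [[-0.001, 0.087, 0.996], [0.003, 0.996, -0.087], [-1.0, 0.003, -0.002]]
wrist_force: [-5.3, -1.1, 18.0]
opening: 0.007
```

The pad has bottomed out: fingertips at about 51–52 mm and 18 N, well above the 5 N spring. I'll lift off, then cross over the plate.

Request:
{"fn": "apply_moves", "kwargs": {
  "xyz": [
    [-20, 0, 0],
    [-55, 0, 0],
    [-80, 0, 0],
    [-80, -28, 28],
    [-80, -56, 56],
    [-80, -84, 86],
    [-80, -84, 86],
    [-80, -84, 86]
  ],
  "dr": [
    [0, 0, 0],
    [0, 0, 0],
    [0, 0, 0],
    [0, 0, 0],
    [0, 0, 0],
    [0, 0, 0],
    [0, 0, 0],
    [0, 0, 0]
  ],
  "gripper": [1, 1, 1, 1, 1, 1, 1, 1]
}}

```text
time_s: 5.15
ee_pos: [607.3, 30.1, 137.9]
tool_rot: [[-0.002, 0.09, 0.996], [0.004, 0.996, -0.09], [-1.0, 0.004, -0.003]]
wrist_force: [-0.1, 0.6, -0.1]
opening: 0.001
```

```bash
python3 s.py 606.5 32 77
python3 - <<'E'
from h import *
import pickle
m=ctrl.camera_model("wrist")
p,d=ctrl.snapshot("wrist"); cv2.imwrite("pics/w2.png",p[:,:,::-1])
for n in ("scene",):
    P,D=ctrl.snapshot(n); cv2.imwrite("pics/s2.png",P[:,:,::-1])
hsv=cv2.cvtColor(p[:,:,::-1].copy(),cv2.COLOR_BGR2HSV).astype(int);h,s,v=hsv[...,0],hsv[...,1],hsv[...,2]
mk=((h<6)|(h>174))&(s>150)&(d>0)
V,U=np.mgrid[:400,:640]
X=bydepth("wrist",np.c_[U[mk],V[mk]],d[mk],m); X=X[np.hypot(X[:,0]-529,X[:,1]-122)<35]
print("pad",len(X),X.mean(0) if len(X) else 0, np.median(X,0) if len(X) else 0)
E
```

```text
time_s 5.15
q [27.918, 37.058, -45.85, 99.34, 30.708, 57.073, -34.593]
ee_pos [607.31, 30.062, 137.923]
tool_rot [[-0.002, 0.09, 0.996], [0.004, 0.996, -0.09], [-1.0, 0.004, -0.003]]
wrist_force [-0.084, 0.61, -0.146]
opening 0.001
shift [60.9  1.6 -0.8] dr [-0.001 -0.003 -0.004]
pad 2609 [529.56502502 122.47765503  51.90899713] [529.65585163 122.67029071  51.99683078]
```

View pics/w2.png

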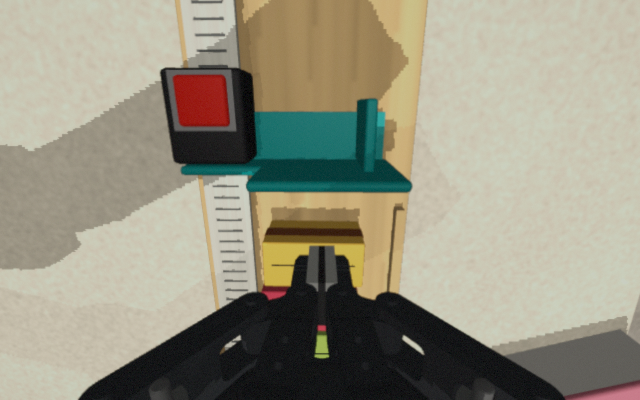

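View pics/s2.png

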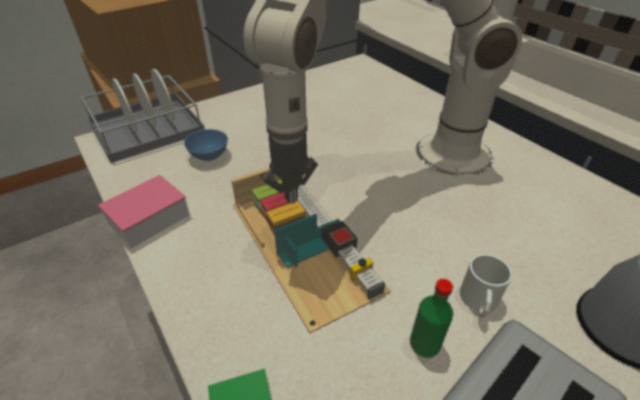

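The wrist depth puts the pad top at 52.0 mm, so it is fully down. The pad is at (201,100) in the wrist view, and the plate is at (250–410, 175) with clear space in front of the fingers. Lowering to push height.

Request:
{"fn": "apply_moves", "kwargs": {
  "xyz": [
    [25, 0, 0],
    [50, 0, 0],
    [60, 0, 0],
    [60, 0, 0],
    [60, 0, 0]
  ],
  "dr": [
    [0, 0, 0],
    [0, 0, 0],
    [0, 0, 0],
    [0, 0, 0],
    [0, 0, 0]
  ],
  "gripper": [1, 1, 1, 1, 1]
}}

```text
time_s: 5.75
ee_pos: [606.3, 33.9, 79.1]
tool_rot: [[-0.002, 0.084, 0.996], [0.005, 0.996, -0.084], [-1.0, 0.005, -0.002]]
wrist_force: [0.2, 0.2, 0.5]
opening: -0.002
```

Request:
{"fn": "apply_moves", "kwargs": {
  "xyz": [
    [0, 4, 0],
    [0, 8, 0],
    [0, 12, 0],
    [0, 16, 0],
    [0, 20, 0],
    [0, 24, 0],
    [0, 28, 0],
    [0, 32, 0]
  ],
  "dr": [
    [0, 0, 0],
    [0, 0, 0],
    [0, 0, 0],
    [0, 0, 0],
    [0, 0, 0],
    [0, 0, 0],
    [0, 0, 0],
    [0, 0, 0]
  ],
  "gripper": [1, 1, 1, 1, 1, 1, 1, 1]
}}

```text
time_s: 6.55
ee_pos: [609.4, 65.7, 79.3]
tool_rot: [[-0.001, 0.085, 0.996], [0.004, 0.996, -0.085], [-1.0, 0.004, -0.002]]
wrist_force: [1.4, -2.7, 1.2]
opening: 0.0
```

Pushing against about 3 N of drag, so the ratchet is released and the jaw is sliding.

Request:
{"fn": "apply_moves", "kwargs": {
  "xyz": [
    [0, 4, 0],
    [0, 8, 0],
    [0, 12, 0],
    [0, 16, 0],
    [0, 20, 0],
    [0, 24, 0],
    [0, 28, 0],
    [0, 32, 0]
  ],
  "dr": [
    [0, 0, 0],
    [0, 0, 0],
    [0, 0, 0],
    [0, 0, 0],
    [0, 0, 0],
    [0, 0, 0],
    [0, 0, 0],
    [0, 0, 0]
  ],
  "gripper": [1, 1, 1, 1, 1, 1, 1, 1]
}}

```text
time_s: 7.35
ee_pos: [612.1, 97.8, 79.3]
tool_rot: [[-0.001, 0.085, 0.996], [0.004, 0.996, -0.085], [-1.0, 0.004, -0.002]]
wrist_force: [2.5, -3.4, 0.9]
opening: 0.0
```

Request:
{"fn": "apply_moves", "kwargs": {
  "xyz": [
    [0, 2, 0],
    [0, 4, 0],
    [0, 6, 0],
    [0, 7, 0],
    [0, 8, 0]
  ],
  "dr": [
    [0, 0, 0],
    [0, 0, 0],
    [0, 0, 0],
    [0, 0, 0],
    [0, 0, 0]
  ],
  "gripper": [1, 1, 1, 1, 1]
}}

```text
time_s: 7.85
ee_pos: [612.6, 105.3, 79.3]
tool_rot: [[-0.002, 0.085, 0.996], [0.004, 0.996, -0.085], [-1.0, 0.003, -0.002]]
wrist_force: [0.7, -5.6, 2.4]
opening: 0.0
```

Request:
{"fn": "apply_moves", "kwargs": {
  "xyz": [
    [0, 1.5, 0],
    [0, 3, 0],
    [0, 4, 0],
    [0, 4, 0]
  ],
  "dr": [
    [0, 0, 0],
    [0, 0, 0],
    [0, 0, 0],
    [0, 0, 0]
  ],
  "gripper": [1, 1, 1, 1]
}}

```text
time_s: 8.25
ee_pos: [612.5, 105.4, 79.3]
tool_rot: [[-0.004, 0.087, 0.996], [-0.002, 0.996, -0.087], [-1.0, -0.002, -0.004]]
wrist_force: [-2.3, -10.5, 5.9]
opening: 0.001
```

It has stalled at y = 105.4 with the force rising, which is where the stop should be. One firmer push, then back off and check.

Request:
{"fn": "apply_moves", "kwargs": {
  "xyz": [
    [0, 3, 0],
    [0, 6, 0],
    [0, 6, 0]
  ],
  "dr": [
    [0, 0, 0],
    [0, 0, 0],
    [0, 0, 0]
  ],
  "gripper": [1, 1, 1]
}}

```text
time_s: 8.55
ee_pos: [612.5, 105.4, 79.3]
tool_rot: [[-0.007, 0.091, 0.996], [-0.011, 0.996, -0.091], [-1.0, -0.011, -0.006]]
wrist_force: [-3.5, -14.9, 9.3]
opening: -0.001
```

Request:
{"fn": "apply_moves", "kwargs": {
  "xyz": [
    [0, -10, 0],
    [0, -25, 0],
    [-10, -30, 0],
    [-40, -30, 0],
    [-80, -30, 0],
    [-120, -30, 0],
    [-120, -30, 0]
  ],
  "dr": [
    [0, 0, 0],
    [0, 0, 0],
    [0, 0, 0],
    [0, 0, 0],
    [0, 0, 0],
    [0, 0, 0],
    [0, 0, 0]
  ],
  "gripper": [1, 1, 1, 1, 1, 1, 1]
}}

```text
time_s: 9.25
ee_pos: [614.1, 79.3, 206.5]
tool_rot: [[0.004, 0.09, 0.996], [-0.008, 0.996, -0.09], [-1.0, -0.007, 0.004]]
wrist_force: [0.6, -0.1, 0.0]
opening: -0.001
```

Run:
```python
from h import *
o=ctrl.get_obs(); print(o["time_s"],np.round(o["ee_pos"],1),np.round(o["wrist_force"],1))
m=ctrl.camera_model("wrist")
for n in ("wrist","top","scene"):
    P,D=ctrl.snapshot(n); cv2.imwrite(f"pics/{n}3.png",P[:,:,::-1]); np.save(f"pics/{n}3.npy",D)
    if n=="scene": P=cv2.resize(P[155:335,225:395],None,fx=3.3,fy=3.3,interpolation=cv2.INTER_CUBIC); cv2.imwrite("pics/scenez3.png",P[:,:,::-1])
```

```text
9.25 [614.1  79.3 206.5] [ 0.6 -0.1  0. ]
```

View pics/wrist3.png

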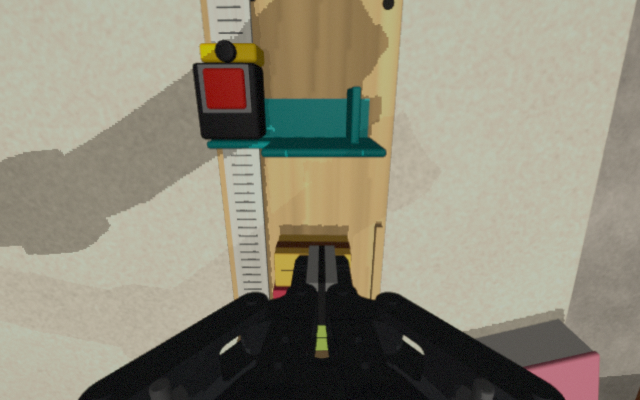

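View pics/scenez3.png

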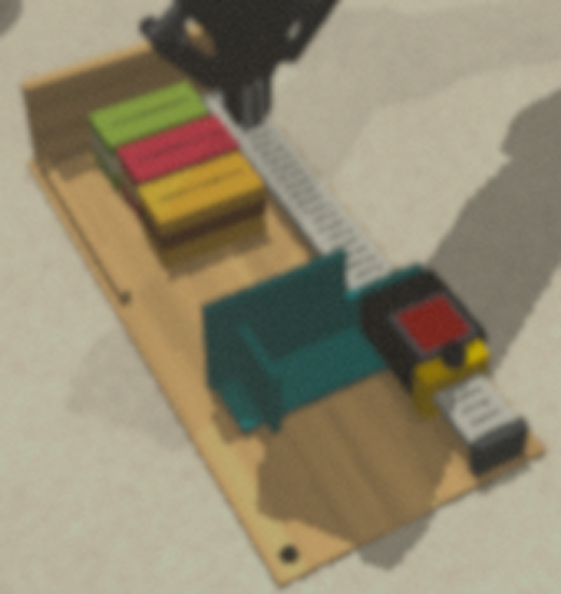

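The wrist view shows the carriage's back edge (about row 63) meeting the yellow stop (rows 44–63) with no gap, and the scene view agrees. A quick numeric check, then I'll hand in.

Run:
```python
from h import *
m=ctrl.camera_model("wrist"); p=cv2.imread("pics/wrist3.png"); d=np.load("pics/wrist3.npy")
hsv=cv2.cvtColor(p,cv2.COLOR_BGR2HSV).astype(int);h,s,v=hsv[...,0],hsv[...,1],hsv[...,2]
V,U=np.mgrid[:400,:640]
for c,mk in (("red",((h<6)|(h>174))&(s>150)&(V<115)&(U<260)),("yellow",(h>20)&(h<33)&(s>170)&(V<70)&(U<270)&(U>195))):
    mk&=d>0; X=bydepth("wrist",np.c_[U[mk],V[mk]],d[mk],m); print(c,len(X),X.mean(0).round(1),np.percentile(X,2,0).round(1),np.percentile(X,98,0).round(1))
p0=cv2.imread("pics/scene0.png");p1=cv2.imread("pics/scene3.png")
for t in ("teabox2","mug","jar","bowl","soap"):
    r=ctrl.search_frame(t,"scene")[:1]; print(t,[(np.round(x["bbox"],0).tolist(),round(x["confidence"],2)) for x in r])
ctrl.finish_job(); o=ctrl.get_obs(); print(o["time_s"],np.round(o["wrist_force"],1))
```

```text
red 1631 [529.4 178.5  45.8] [511.6 161.2  43.7] [547.  195.3  47.4]
yellow 896 [542.  206.8  39. ] [513.3 198.4  10.8] [562.4 216.5  50.7]
teabox2 [([263.0, 194.0, 36.0, 24.0], 0.69)]
mug [([460.0, 255.0, 53.0, 62.0], 0.57)]
jar [([270.0, 97.0, 5.0, 37.0], 0.81)]
bowl [([179.0, 130.0, 51.0, 30.0], 0.72)]
soap [([411.0, 279.0, 46.0, 80.0], 0.96)]
the job is handed in; nothing more can be done
the job is handed in; nothing more can be done
```

I pressed the red pad fully down, then pushed the teal jaw back about 56 mm until its carriage met the yellow stop. I then lifted the gripper clear and handed the job in at about 10 s.

- **Pad:** it bottomed out at 18 N. The wrist depth read its top at 52.0 mm, the fully-down height.
- **Jaw:** it slid at about 3 N, then stalled against the stop while the push rose to about 15 N. Pictures taken after I backed off show no gap between the carriage and the stop.
- **Other things:** the tea boxes look unmoved in the before and after pictures. The mug, bowl and soap are still where they first stood. The jar's detection box was only 5 px wide, probably because the arm partly hid it.
- **Robot:** the gripper was about 200 mm above the counter, and the wrist force was near 0 after backing off.

One check disagreed. The last wrist-depth reading gave the pad at about 46 mm instead of 52 mm. The likely cause is that I paired that picture with a camera pose read later, after the arm had settled. I did not repeat the measurement. The final state reading after the hand-in returned nothing.

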